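# Reload a three-lane label feeder for the next batch

## Task

The label feeder has run out: slide its recessed power switch off, fully to the right as you face it. With the power off, drop every empty cardboard core from the spindles into the open waste tray, set all the small fresh white label rolls down fully on the spindles, one to a spindle, and turn the counter knob back anticlockwise to its zero stop. Then slide the switch fully back on, leaving the larger label roll where it lies.

Things in the scene. Friction and masses are not known exactly. Their poses are not given: they have to be found in the camera images.
- feeder: fixed label feeder: grey casing 202 mm deep (x, away from the robot) x 300 mm wide (y, to the left) x 52 mm high; origin at the centre of its underside, z up, yaw within 0.25 rad. The white control strip is the front 82 mm of its flat top: switch slot right, counter left; behind it three spindles; at the back edge (x = 86 mm) four guide rollers 40 mm high at y = +-46, +-138 mm
- spindle_1 (a point): left spindle: its axis at the top of its platter (76 mm across, 56 mm above the table), where a roll's or core's underside rests; feeder axes, feeder coordinates (38, 92, 56) mm. The spindle is 22 mm across and rises 62 mm above the platter, the top 8 mm tapering
- spindle_2 (a point): middle spindle, the same; feeder coordinates (38, 0, 56) mm
- spindle_3 (a point): right spindle, the same; feeder coordinates (38, -92, 56) mm
- slot_mid (a point): centre of the mouth of the switch slot, at the top of the control strip (52 mm above the table), feeder axes; feeder coordinates (-62, -96, 52) mm. The slot is a straight-walled finger recess 32 mm wide (x) x 70 mm long (y) x 7.5 mm deep; a moulded bar marks its left (on) end, a dot its right (off) end
- power_top (a point): top centre of the black ribbed switch button, flush (0.5 mm down) in the slot, midway across it: 16 mm (x) x 12 mm (y, the way it slides) x 6 mm high. At each end of its travel 22 mm of slot is free behind it and 36 mm ahead of it: room for one tilted fingertip, 5 mm deep, to push it by its end
- power (a joint): slide of the switch button along the feeder's y, m: 0 = off (fully right), 0.014 = on (fully left); about 1.5 N moves it and it stays where it is left
- counter (a joint): angle of the counter knob, rad: 0 = at the zero stop, grows clockwise seen from above, to 4.5; turn it anticlockwise to zero. About 0.04 N m turns it and it stays where it is left
- counter_grip (a point): top centre of the counter knob, on its axis; feeder coordinates (-62, 85, 86) mm. A black upright wing 40 mm long x 11 mm thick x 21 mm high (its top is this point) on a disc 42 mm across; the wing lies along this point's x axis, whose + end is the pointer; at zero it points along the feeder's +x. The dial under it is 72 mm across
- tray: open cardboard waste tray, fixed, 170 mm (x) x 130 mm (y) x 60 mm high, walls and floor 4 mm; origin at the centre of its underside
- label_roll_big: a larger roll of labels, 80 mm across and 50 mm high, lying flat among the fresh rolls; not for this machine, leave it alone; origin at the centre of its underside
- roll_1: small fresh roll of white labels on a cardboard core, absent in some runs: 60 mm across, 50 mm high, bore 27 mm, about 0.13 kg, lying flat on the table to the right of the feeder; origin at its middle, 25 mm above its underside, z along its axis
- roll_2: small fresh roll of white labels on a cardboard core, absent in some runs: 60 mm across, 50 mm high, bore 27 mm, about 0.13 kg, lying flat on the table to the right of the feeder; origin at its middle, 25 mm above its underside, z along its axis
- roll_3: small fresh roll of white labels on a cardboard core, absent in some runs: 60 mm across, 50 mm high, bore 27 mm, about 0.13 kg, lying flat on the table to the right of the feeder; origin at its middle, 25 mm above its underside, z along its axis
- core_1: empty cardboard core (tube) left on a spindle, absent in some runs: 33 mm across, 50 mm high, bore 27 mm; origin at its middle, 25 mm above its lower end, z along its axis
- core_2: empty cardboard core (tube) left on a spindle, absent in some runs: 33 mm across, 50 mm high, bore 27 mm; origin at its middle, 25 mm above its lower end, z along its axis
- core_3: empty cardboard core (tube) left on a spindle, absent in some runs: 33 mm across, 50 mm high, bore 27 mm; origin at its middle, 25 mm above its lower end, z along its axis
Things that resemble listed ones, but are neither listed nor needed, are in the scene too. What is shaped like the roll_2 but pink is not meant.

How it is judged:
On the way, in this order (a step that is already met when the one before it is completed fails the run):
1. the power switch is slid fully to off (right) (value of joint power below 0.002 m), for 0.2 s.
2. with the power off: every core lies in the waste tray, every fresh roll is seated on a spindle, and the counter is back at its zero stop (value of joint power below 0.002 m and value of joint counter below 0.07 rad and x of core_1 in the frame of tray between -0.078 and 0.078 m and y of core_1 in the frame of tray between -0.058 and 0.058 m and height (world z) of each of core_1, core_2, core_3 below 0.06 m and x of core_2 in the frame of tray between -0.078 and 0.078 m and y of core_2 in the frame of tray between -0.058 and 0.058 m and x of core_3 in the frame of tray between -0.078 and 0.078 m and y of core_3 in the frame of tray between -0.058 and 0.058 m and ((horizontal distance between roll_1 and spindle_1 below 0.006 m and z of roll_1 in the frame of spindle_1 below 0.029 m and angle between the z axis of roll_1 and the z axis of spindle_1, either way round below 0.12 rad) or (horizontal distance between roll_1 and spindle_2 below 0.006 m and z of roll_1 in the frame of spindle_2 below 0.029 m and angle between the z axis of roll_1 and the z axis of spindle_2, either way round below 0.12 rad) or (horizontal distance between roll_1 and spindle_3 below 0.006 m and z of roll_1 in the frame of spindle_3 below 0.029 m and angle between the z axis of roll_1 and the z axis of spindle_3, either way round below 0.12 rad)) and ((horizontal distance between roll_2 and spindle_1 below 0.006 m and z of roll_2 in the frame of spindle_1 below 0.029 m and angle between the z axis of roll_2 and the z axis of spindle_1, either way round below 0.12 rad) or (horizontal distance between roll_2 and spindle_2 below 0.006 m and z of roll_2 in the frame of spindle_2 below 0.029 m and angle between the z axis of roll_2 and the z axis of spindle_2, either way round below 0.12 rad) or (horizontal distance between roll_2 and spindle_3 below 0.006 m and z of roll_2 in the frame of spindle_3 below 0.029 m and angle between the z axis of roll_2 and the z axis of spindle_3, either way round below 0.12 rad)) and ((horizontal distance between roll_3 and spindle_1 below 0.006 m and z of roll_3 in the frame of spindle_1 below 0.029 m and angle between the z axis of roll_3 and the z axis of spindle_1, either way round below 0.12 rad) or (horizontal distance between roll_3 and spindle_2 below 0.006 m and z of roll_3 in the frame of spindle_2 below 0.029 m and angle between the z axis of roll_3 and the z axis of spindle_2, either way round below 0.12 rad) or (horizontal distance between roll_3 and spindle_3 below 0.006 m and z of roll_3 in the frame of spindle_3 below 0.029 m and angle between the z axis of roll_3 and the z axis of spindle_3, either way round below 0.12 rad))), for 0.2 s.
3. the power switch is slid fully back on (left) (value of joint power above 0.012 m), for 0.2 s.
At the end, for the whole second after the job is handed in: switch on (joint power over 12 mm), counter within 0.07 rad of its zero stop, every core inside the waste tray, every fresh roll upright on a spindle (axis within 6 mm, underside down within 4 mm of the platter), all at rest (value of joint power above 0.012 m and value of joint counter below 0.07 rad and x of core_1 in the frame of tray between -0.078 and 0.078 m and y of core_1 in the frame of tray between -0.058 and 0.058 m and height (world z) of each of core_1, core_2, core_3 below 0.06 m and x of core_2 in the frame of tray between -0.078 and 0.078 m and y of core_2 in the frame of tray between -0.058 and 0.058 m and x of core_3 in the frame of tray between -0.078 and 0.078 m and y of core_3 in the frame of tray between -0.058 and 0.058 m and ((horizontal distance between roll_1 and spindle_1 below 0.006 m and z of roll_1 in the frame of spindle_1 below 0.029 m and angle between the z axis of roll_1 and the z axis of spindle_1, either way round below 0.12 rad) or (horizontal distance between roll_1 and spindle_2 below 0.006 m and z of roll_1 in the frame of spindle_2 below 0.029 m and angle between the z axis of roll_1 and the z axis of spindle_2, either way round below 0.12 rad) or (horizontal distance between roll_1 and spindle_3 below 0.006 m and z of roll_1 in the frame of spindle_3 below 0.029 m and angle between the z axis of roll_1 and the z axis of spindle_3, either way round below 0.12 rad)) and ((horizontal distance between roll_2 and spindle_1 below 0.006 m and z of roll_2 in the frame of spindle_1 below 0.029 m and angle between the z axis of roll_2 and the z axis of spindle_1, either way round below 0.12 rad) or (horizontal distance between roll_2 and spindle_2 below 0.006 m and z of roll_2 in the frame of spindle_2 below 0.029 m and angle between the z axis of roll_2 and the z axis of spindle_2, either way round below 0.12 rad) or (horizontal distance between roll_2 and spindle_3 below 0.006 m and z of roll_2 in the frame of spindle_3 below 0.029 m and angle between the z axis of roll_2 and the z axis of spindle_3, either way round below 0.12 rad)) and ((horizontal distance between roll_3 and spindle_1 below 0.006 m and z of roll_3 in the frame of spindle_1 below 0.029 m and angle between the z axis of roll_3 and the z axis of spindle_1, either way round below 0.12 rad) or (horizontal distance between roll_3 and spindle_2 below 0.006 m and z of roll_3 in the frame of spindle_2 below 0.029 m and angle between the z axis of roll_3 and the z axis of spindle_2, either way round below 0.12 rad) or (horizontal distance between roll_3 and spindle_3 below 0.006 m and z of roll_3 in the frame of spindle_3 below 0.029 m and angle between the z axis of roll_3 and the z axis of spindle_3, either way round below 0.12 rad)) and linear speed of each of roll_1, roll_2, roll_3, core_1, core_2, core_3 below 0.02 m/s); the robot touches nothing.
It fails at once if a core is lifted off its spindle while the power is on (value of joint power above 0.007 m and height (world z) of any of core_1, core_2, core_3 above 0.115 m).
It fails at once if the counter is turned while the power is on (value of joint power above 0.007 m and velocity of joint counter below -0.3 rad/s).
It fails at once if the larger label roll is moved more than 3 cm (distance of label_roll_big from where it was at the start of the episode above 0.03 m).
Of core_1, core_2, core_3 only 2 to 3 are there at a start; the rules pass over those that are not, and their reading is None.
Of roll_1, roll_2, roll_3 only 2 to 3 are there at a start; the rules pass over those that are not, and their reading is None.
At some moment in a run one of roll_1, roll_2, roll_3 may be knocked a few centimetres aside while the robot is not near it.
It also fails if it takes over 210 s, if anything falls off the work surface, if the arm or the gripper's body presses on something with over 40 N, if the wrist force passes 120 N, or if a joint passes its speed limit or range.

## Robot

A 6-joint arm with a two-finger parallel gripper is mounted at the origin on a cart in front of the work surface, level with it; the furniture and walls round the work are solid. World frame = base frame: x ahead of the robot, y to its left, z up, the work surface at z = 0. Lengths are in m, angles in rad, forces in N, time in s.
With the tool pointing down it reaches from about 0.35 to 0.85 m from the base axis. Payload 8.1 kg.
Tool frame: the origin (TCP) lies at the very end of the fingers, on their centre line; the grasp point (between the pads) lies 19 mm behind it (arm.grip_point_offset is the distance from the TCP to the grasp point, in m); z points along the fingers, y is the line along which they close (so a half turn about z gives the same grasp; the last joint's range is limited). The gripper opens to 93 mm and grips with 3 to 60 N. Pads are 15 mm wide; open, the fingers measure 128 mm over their backs; the gripper's body (75 mm by 188 mm) begins 65 mm behind the grasp point.
Start: joints at [1.102, 0.13, 1.488, -0, 1.523, -0.085], TCP at [0.225, 0.556, 0.219] pointing down, gripper open.
Joint ranges: [-2.96, 2.96], [-0.89, 2.26], [0.02, 2.5], [-1.34, 4.48], [0, 2.73], [-2.66, 2.66]. Speed limits (rad/s): [2.39, 2.39, 2.79, 3.14, 3.14, 3.14].

## Interface

Orientations are given as a rotation vector (axis times angle).
In Python, from plant import arm, vision gives the robot as it stands.
- The arm moves only by the shell command python3 -m jog 'ROWS' [FORCE]. ROWS is text: rows parted by semicolons, each of 7 numbers parted by spaces: the shift along the world's x, y, z in units of 0.15 m (1.0 is 0.15 m), then the turn, a rotation vector about the world's x, y, z in units of pi/4 rad (1.0 is pi/4 rad), then the opening, from 0 (shut) to 1 (fully open). A call has 1 to 12 rows; each row is the pose to reach, as a shift and turn from the pose commanded when the call began; what a row does not reach only later rows make up. A row lasts 1/10 s, in which the tool goes at most 50 mm and 8.59 degrees, less where a joint would pass 70% of its speed; a pose out of reach is approached as far as the arm can. A call with a number of a shift or a turn outside -1 to 1 is refused whole. A call with a gripper value outside its range is refused whole. The fingers move at their own pace and stop on an object; FORCE is the grip in N (left out, the last holds). Time passes only in rows, so rows that repeat a pose let the fingers close. It gives the time, the measured TCP pose, the force, the opening and the grip force at its end, in the units of the state.
- arm.read_state(): the state, without advancing time (a new reading comes with each control period).
- vision.camera(name): name is "scene" or "top" or "wrist"; returns the picture (384x512x3 uint8, red, green, blue); there is no depth.
- vision.get_calibration(name): a dict with "intrinsics" (3x3 intrinsics, pixels), "extrinsics" (4x4, takes a point from camera to world coordinates); the wrist camera has in their place "T_tool_cam" (4x4, takes a point from camera to tool coordinates, whose origin is the TCP and whose axes are the flange's). Camera axes: x right, y up, looking along -z (the intrinsics and any distortion apply to the point x, -y, -z); pixel columns grow to the right and rows downward; lengths in m; the calibration is good to about 2 mm. A picture is of the moment at which its call begins: read the wrist's pose just before it. get_calibration takes no time and is no camera call.
- arm.finish_job(): hands the job in; it is judged then, once.
The state is a dict: "time_s": time; "qpos": joint angles; "qvel": joint speeds; "joint_efforts": joint torques, N m; "eef_pos": TCP position; "eef_rot": TCP orientation; "contact_force": force on the tool from outside, world axes, zero at the start; "wrist_torque": the same for the moment, N m; "opening": finger opening in m; "gripper_force": force on a finger pad.
Only numpy, scipy, OpenCV 4.12 (cv2) and the standard library are available. Lean on these libraries where they do the work, as an engineer would, in place of code of your own. Each camera call takes 0.05 s, during which the arm holds its last target. There are 200 camera calls.

## Working session

There is one attempt and no reset: what is moved stays moved. The work goes in short steps, Python scripts to look and compute and a shell command to move; the robot and the scene stay as the last step left them, time stands still between calls to the robot, and variables do not carry over. Pictures are saved under pics/ and viewed, at most 14 in all, crops included, and the job is handed in when it is done.

```bash
ls; mkdir -p pics; python3 - <<'E'
from plant import arm,vision
import cv2,numpy as np
for n in("scene","top","wrist"):
    im=vision.camera(n); cv2.imwrite(f"pics/{n}0.png",im[:,:,::-1]); np.save(f"pics/{n}0.npy",im)
    c=vision.get_calibration(n); print(n,{k:np.round(v,4).tolist() if not isinstance(v,(str,dict)) else v for k,v in c.items()})
s=arm.read_state();print(s)
E
```

```text
pics
scene {'intrinsics': [[425.5917, 0.0, 251.6176], [0.0, 425.5917, 194.2039], [0.0, 0.0, 1.0]], 'extrinsics': [[0.8502, 0.276, -0.4484, -0.0285], [-0.5265, 0.4384, -0.7284, -0.8321], [-0.0044, 0.8554, 0.518, 0.6811], [0.0, 0.0, 0.0, 1.0]]}
top {'intrinsics': [[404.0916, 0.0, 257.2291], [0.0, 404.0916, 194.7238], [0.0, 0.0, 1.0]], 'extrinsics': [[-0.2897, 0.8642, -0.4115, 0.0682], [-0.9571, -0.2617, 0.1244, 0.1488], [-0.0002, 0.4298, 0.9029, 1.0729], [0.0, 0.0, 0.0, 1.0]]}
wrist {'intrinsics': [[306.4775, 0.0, 254.9293], [0.0, 306.4775, 189.8657], [0.0, 0.0, 1.0]], 'T_tool_cam': [[0.0005, 0.9597, 0.2809, 0.0781], [1.0, -0.0004, -0.0005, -0.0012], [-0.0004, 0.2809, -0.9597, -0.1652], [0.0, 0.0, 0.0, 1.0]]}
{'time_s': 0.15, 'qpos': array([ 1.10161483e+00,  1.30967324e-01,  1.48899619e+00,  2.26736708e-05,
        1.52302412e+00, -8.53996167e-02]), 'qvel': array([-0.00052675, -0.00274806, -0.00355051, -0.00155042, -0.00126015,
        0.00129049]), 'joint_efforts': array([ 1.07456064e-03, -5.60482943e+01, -4.92329907e+01,  7.67786172e-02,
        3.07434343e-02, -1.22886354e-04]), 'eef_pos': array([0.22443392, 0.55597987, 0.21785869]), 'eef_rot': array([-5.99074882e-01, -3.08353258e+00,  2.09752012e-03]), 'contact_force': array([ 0.18004348, -0.09947251, -0.10150498]), 'wrist_torque': array([ 0.01696876, -0.02401932, -0.01257165]), 'gripper_force': 0.0, 'opening': 0.09293296684932212}
```

View pics/scene0.png

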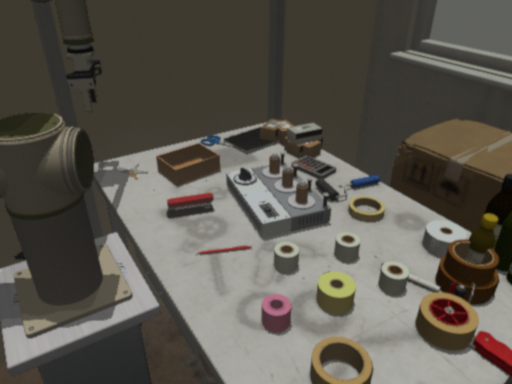

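View pics/top0.png

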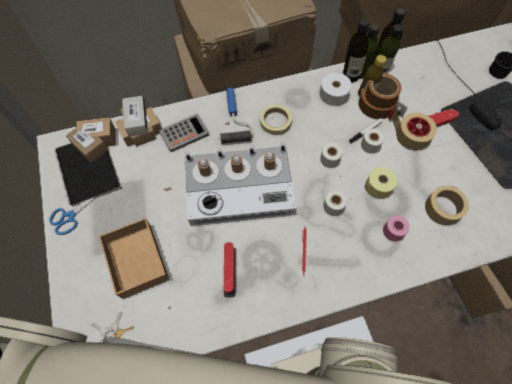

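Both pictures show the feeder with three cores on its spindles. The three fresh white rolls are at top pixels (332,154), (336,203) and (373,138). The pink one is at (397,228), the yellow one at (382,181), a large white roll at (336,88), and the tray at (135,257).

```bash
cat > h.py <<'E'
import numpy as np,cv2
from scipy.spatial.transform import Rotation as R
from plant import arm,vision
def campose(name,st=None):
    c=vision.get_calibration(name); K=np.array(c["intrinsics"])
    if name=="wrist":
        T=np.eye(4);T[:3,:3]=R.from_rotvec(st["eef_rot"]).as_matrix();T[:3,3]=st["eef_pos"];E=T@np.array(c["T_tool_cam"])
    else:E=np.array(c["extrinsics"])
    return K,E
def ray(px,K,E):
    p=np.linalg.inv(K)@np.array([px[0],px[1],1.]);d=E[:3,:3]@np.array([p[0],-p[1],-p[2]]);return E[:3,3],d
def onz(px,z,K,E):
    o,d=ray(px,K,E);return o+d*(z-o[2])/d[2]
def proj(P,K,E):
    q=E[:3,:3].T@(np.array(P)-E[:3,3]);q=K@np.array([q[0],-q[1],-q[2]]);return q[:2]/q[2]
def two(pa,A,pb,B):
    (o1,d1),(o2,d2)=ray(pa,*A),ray(pb,*B);d1=d1/np.linalg.norm(d1);d2=d2/np.linalg.norm(d2)
    s=np.linalg.lstsq(np.c_[d1,-d2],o2-o1,rcond=None)[0];a=o1+d1*s[0];b=o2+d2*s[1];return (a+b)/2,np.linalg.norm(a-b)
def shot(name,tag):
    st=arm.read_state();im=vision.camera(name);cv2.imwrite(f"pics/{tag}.png",im[:,:,::-1]);np.savez(f"pics/{tag}.npz",im=im,K=campose(name,st)[0],E=campose(name,st)[1]);return im,campose(name,st)
def load(tag):
    d=np.load(f"pics/{tag}.npz");return d["im"],(d["K"],d["E"])
E
python3 - <<'E'
from h import *
im=np.load("pics/top0.npy")
a=cv2.resize(im[140:230,175:305],None,fx=6,fy=6,interpolation=cv2.INTER_CUBIC);cv2.imwrite("pics/c1.png",a[:,:,::-1])
A=campose("top")
for n,p,z in [("r1",(332,149),.05),("r2",(336,198),.05),("r3",(373,133),.05),("big",(382,176),.05),("tray",(133,255),.03),("tr c1",(102,240),.06),("tr",(145,221),.06),("tr",(167,269),.06),("tr",(122,295),.06),("sp2",(238,159),.106),("sp3",(270,156),.106),("sp1",(204,163),.106)]:print(n,onz(p,z,*A).round(3))
E
```

```text
r1 [ 0.614 -0.248  0.05 ]
r2 [ 0.461 -0.2    0.05 ]
r3 [ 0.631 -0.387  0.05 ]
big [ 0.488 -0.352  0.05 ]
tray [0.469 0.374 0.03 ]
tr c1 [0.522 0.439 0.06 ]
tr [0.542 0.321 0.06 ]
tr [0.396 0.291 0.06 ]
tr [0.363 0.411 0.06 ]
sp2 [0.629 0.035 0.106]
sp3 [ 0.613 -0.053  0.106]
sp1 [0.644 0.128 0.106]
```

View pics/c1.png

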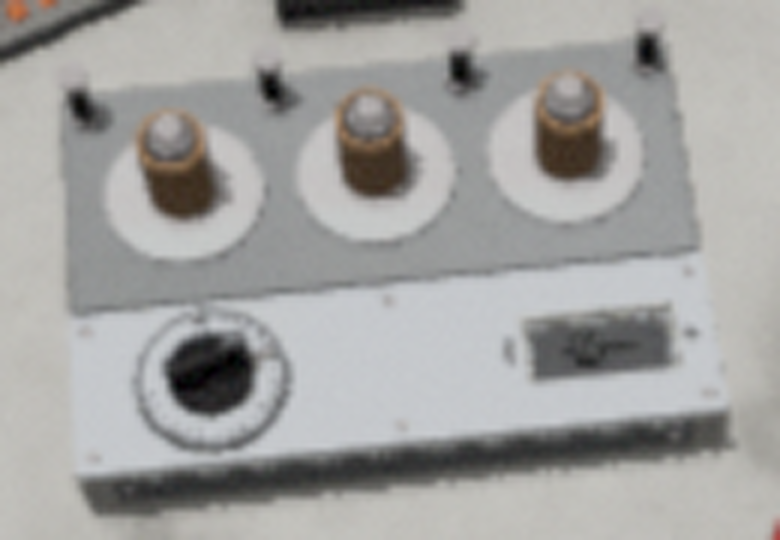

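The crop shows the three cored spindles (tips at crop (174,128), (369,108), (569,88)). The knob is at (210,370), its pointer seemingly to the upper right. The button sits at (590,347), left of mid in the slot at (600,345).

```bash
cat >> h.py <<'E'
def fit(w,f):
    w=np.array(w)[:,:2];f=np.array(f)[:,:2];cw,cf=w.mean(0),f.mean(0);H=(f-cf).T@(w-cw)
    a=np.arctan2(H[0,1]-H[1,0],H[0,0]+H[1,1]);c,s=np.cos(a),np.sin(a);M=np.array([[c,-s],[s,c]]);t=cw-M@cf
    return t,a,np.linalg.norm(w-(f@M.T+t),axis=1)
def f2w(p,t,a):
    c,s=np.cos(a),np.sin(a);return np.r_[np.array([[c,-s],[s,c]])@np.array(p[:2])+t,p[2]]
E
python3 - <<'E'
from h import *
A=campose("top")
pts=[((174,128),(38,92,116)),((369,108),(38,0,116)),((569,88),(38,-92,116)),((80,478),(-101,150,52)),((725,412),(-101,-150,52)),((72,312),(-19,150,52)),((697,247),(-19,-150,52)),((62,95),(101,150,52)),((668,40),(101,-150,52)),((600,343),(-62,-96,52))]
f=np.array([p[1] for p in pts])/1000
w=[onz((p[0][0]/6+175,p[0][1]/6+140),q[2],*A) for p,q in zip(pts,f)]
t,a,r=fit(w,f);print(t,a,r.round(4))
for n,p in dict(s1=(.038,.092,.056),s2=(.038,0,.056),s3=(.038,-.092,.056),slot=(-.062,-.096,.052),knob=(-.062,.085,.086)).items():print(n,f2w(p,t,a).round(4))
s=arm.read_state();print(R.from_rotvec(s["eef_rot"]).as_matrix().round(3))
E
```

```text
[0.58952632 0.0453188 ] -0.18345795051295608 [0.0021 0.0009 0.0011 0.0027 0.0027 0.0019 0.0036 0.0012 0.002  0.0011]
s1 [0.6437 0.1288 0.056 ]
s2 [0.6269 0.0384 0.056 ]
s3 [ 0.6101 -0.0521  0.056 ]
slot [ 0.5111 -0.0378  0.052 ]
knob [0.5441 0.1402 0.086 ]
[[-0.927  0.374 -0.001]
 [ 0.374  0.927 -0.001]
 [ 0.    -0.001 -1.   ]]
```

```bash
python3 -m jog '.49 -.86 .2 0 0 .254 1;.49 -.86 .2 0 0 .254 1;.49 -.86 .2 0 0 .254 1;.49 -.86 .2 0 0 .254 1'
python3 -m jog '.49 -.86 0 0 0 0 1;.49 -.86 0 0 0 0 1;.49 -.86 0 0 0 0 1;.49 -.86 0 0 0 0 1'
python3 -m jog '.49 -.86 0 0 0 0 1;.49 -.86 0 0 0 0 1;.49 -.86 0 0 0 0 1;.49 -.86 0 0 0 0 1'
python3 -m jog '.49 -.86 0 0 0 0 1;.49 -.86 0 0 0 0 1;.49 -.86 0 0 0 0 1;.49 -.86 0 0 0 0 1;.49 -.86 0 0 0 0 1'
python3 - <<'E'
from h import *
im,A=shot("wrist","w1")
cv2.imwrite("pics/w1b.png",cv2.resize(im,(768,576),interpolation=cv2.INTER_CUBIC)[:,:,::-1])
E
```

```text
time_s: 0.55
eef_pos: [0.3011, 0.424, 0.2502]
eef_rot: [0.295, 3.125, 0.001]
contact_force: [0.0, 0.9, 0.9]
opening: 0.0929
gripper_force: 0.0
time_s: 0.95
eef_pos: [0.3739, 0.2944, 0.2484]
eef_rot: [0.298, 3.127, -0.002]
contact_force: [0.2, 0.1, -0.1]
opening: 0.0927
gripper_force: 0.0
time_s: 1.35
eef_pos: [0.447, 0.1658, 0.2482]
eef_rot: [0.298, 3.127, -0.002]
contact_force: [0.2, 0.8, 0.4]
opening: 0.0929
gripper_force: 0.0
time_s: 1.85
eef_pos: [0.5187, 0.0411, 0.248]
eef_rot: [-0.291, -3.127, -0.001]
contact_force: [-0.2, 0.0, 0.4]
opening: 0.093
gripper_force: 0.0
```

View pics/w1b.png

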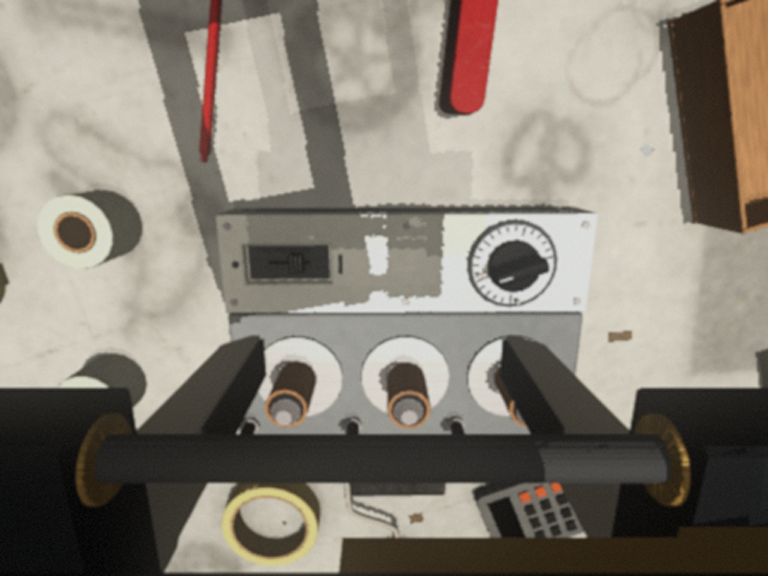

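The wrist view (zoomed 1.5×) shows the slot at (246–329, 246–283) with the button at about (295,264). The dial is at (513,262) with its wing from (487,278) to (548,262), and core tops are at (287,404) and (408,406).

```bash
python3 - <<'E'
from h import *
im,A=load("w1")
pts=[((222,214),(-101,-150,52)),((597,213),(-101,150,52)),((230,313),(-19,-150,52)),((582,313),(-19,150,52)),((246,246),(-78,-131,52)),((329,246),(-78,-61,52)),((329,283),(-46,-61,52)),((246,283),(-46,-131,52)),((287,404),(38,-92,106)),((408,406),(38,0,106))]
f=np.array([p[1] for p in pts])/1000
w=[onz((p[0][0]/1.5,p[0][1]/1.5),q[2],*A) for p,q in zip(pts,f)]
t,a,r=fit(w,f);print(t,a,r.round(4))
for n,p in dict(s1=(.038,.092,.056),s2=(.038,0,.056),s3=(.038,-.092,.056),slot=(-.062,-.096,.052),knob=(-.062,.085,.086)).items():print(n,f2w(p,t,a).round(4))
np.savez("feeder.npz",t=t,a=a)
s=arm.read_state();print(s["qpos"].round(3))
b=onz((295/1.5,264/1.5),.052,*A);c,sn=np.cos(a),np.sin(a);d=b[:2]-t;print("button fy",-sn*d[0]+c*d[1])
k=cv2.resize(im[140:210,300:380],None,fx=5,fy=5,interpolation=cv2.INTER_CUBIC);q=cv2.resize(im[155:200,150:240],None,fx=5,fy=5,interpolation=cv2.INTER_CUBIC)
o=np.zeros((350,860,3),np.uint8);o[:350,:400]=k;o[:225,410:860]=q;cv2.imwrite("pics/c2.png",o[:,:790,::-1])
E
```

```text
[0.59137377 0.0467165 ] -0.1839186776723779 [0.0046 0.0018 0.0031 0.0035 0.0031 0.0027 0.0027 0.001  0.0037 0.002 ]
s1 [0.6456 0.1302 0.056 ]
s2 [0.6287 0.0398 0.056 ]
s3 [ 0.6119 -0.0507  0.056 ]
slot [ 0.5129 -0.0363  0.052 ]
knob [0.546  0.1416 0.086 ]
[-1.900e-02 -9.700e-02  1.664e+00  1.000e-03  1.575e+00 -1.405e+00]
button fy -0.09043061573994209
```

View pics/c2.png

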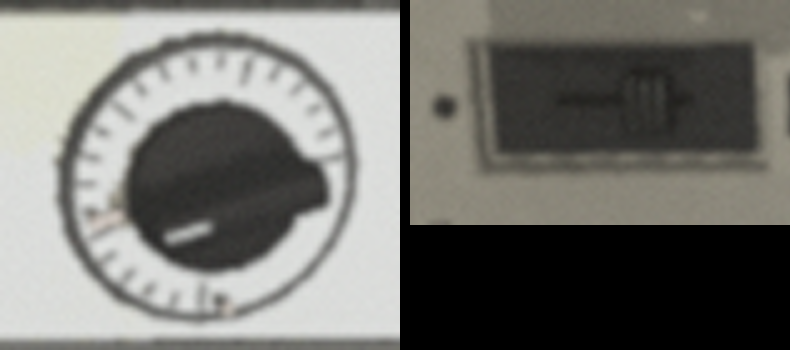

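The knob's white pointer line is on its left end in this view, about 1.35 rad clockwise from zero. The button lies left of mid, so the power is on. I plan to put one straight finger in the slot, with the gripper turned so the other finger hangs in front of the casing.

```bash
python3 -m jog '0 0 0 0 0 -.19 1;0 0 0 0 0 -.38 1;0 0 0 0 0 -.57 1;0 0 0 0 0 -.76 1;0 0 0 0 0 -.95 1;0 0 0 0 0 -1 1;0 0 0 0 0 -1 1' | head -3
python3 -m jog '-.376 -.297 -.6 0 0 -.19 1;-.376 -.297 -.6 0 0 -.38 1;-.376 -.297 -.6 0 0 -.57 1;-.376 -.297 -.6 0 0 -.76 1;-.376 -.297 -.6 0 0 -.95 1;-.376 -.297 -.6 0 0 -1 1;-.376 -.297 -.6 0 0 -1 1;-.376 -.297 -.6 0 0 -1 1'
python3 - <<'E'
from h import *
im,A=shot("wrist","w2")
cv2.imwrite("pics/w2b.png",cv2.resize(im,(768,576),interpolation=cv2.INTER_CUBIC)[:,:,::-1])
E
```

```text
time_s: 2.6
eef_pos: [0.5181, 0.0427, 0.2487]
eef_rot: [-1.461, -2.781, -0.001]
time_s: 3.4
eef_pos: [0.4622, -0.0033, 0.1587]
eef_rot: [-2.413, -2.012, -0.0]
contact_force: [0.6, -0.4, 0.1]
opening: 0.093
gripper_force: 0.0
```

View pics/w2b.png

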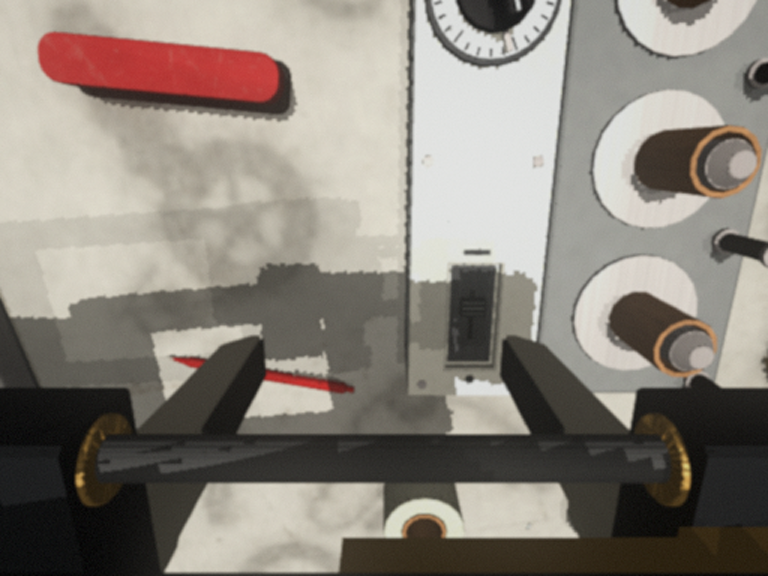

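The slot is at (446–500, 265–366), the button at about (474,311), and the bar at (477,252). The right finger's tip is at about (515,345).

```bash
python3 - <<'E'
from h import *
im,A=load("w2")
pts=[((449,264),(-78,-61,52)),((501,264),(-46,-61,52)),((496,367),(-46,-131,52)),((446,366),(-78,-131,52)),((407,395),(-101,-150,52)),((541,386),(-19,-150,52)),((538,160),None),((427,160),None)]
f=np.array([p[1] for p in pts if p[1]])/1000
w=[onz((p[0][0]/1.5,p[0][1]/1.5),.052,*A) for p in pts]
for i in w:print(i.round(4))
t,a,r=fit(w[:6],f);print(t,a,r.round(4));
a0=-.1837;sl=np.mean(w[:4],0)[:2];print("slot",sl)
t=sl-(f2w((-.062,-.096,0),np.zeros(2),a0)[:2]);print("t",t)
s=arm.read_state();T=R.from_rotvec(s["eef_rot"]).as_matrix()
print("tool yaw err",np.arctan2(T[1,1],T[0,1])-a0)
g=f2w((-.11725,-.0715,0),t,a0)[:2];print("target",g,"units",(g-s["eef_pos"][:2])/.15)
# where would the fingertips project
for sg in(1,-1):
  for e in(.0465,.064):print(sg,e,1.5*proj(s["eef_pos"]+T@np.array([.0075,sg*e,0]),*A))
E
```

```text
[0.5038 0.     0.052 ]
[ 0.535  -0.0057  0.052 ]
[ 0.5243 -0.0737  0.052 ]
[ 0.4925 -0.0672  0.052 ]
[ 0.4641 -0.0834  0.052 ]
[ 0.552  -0.0927  0.052 ]
[0.5624 0.0514 0.052 ]
[0.5    0.0628 0.052 ]
[0.58914854 0.05013659] -0.14539388378373116 [0.0013 0.0021 0.0009 0.0012 0.0034 0.0044]
slot [ 0.51390677 -0.03662428]
t [0.59239978 0.04643503]
tool yaw err 0.0026412655835235943
target [ 0.46406176 -0.00244407] units [0.01240197 0.00669669]
1 0.0465 [503.13362113 337.60495762]
1 0.064 [548.27006067 337.63516607]
-1 0.0465 [263.07895544 337.44429628]
-1 0.064 [217.87220953 337.41404076]
```

```bash
python3 -m jog '.012 .007 -.3 0 0 0 1;.012 .007 -.6 0 0 0 1;.012 .007 -.66 0 0 0 1;.012 .007 -.66 0 0 0 1' | sed -n 2,4p
python3 -m jog '0 0 -.03 0 0 0 1;0 0 -.05 0 0 0 1;0 0 -.07 0 0 0 1;0 0 -.07 0 0 0 1;0 0 -.07 0 0 0 1' | sed -n 2,4p
```

```text
eef_pos: [0.4623, -0.0027, 0.0583]
eef_rot: [-2.413, -2.007, 0.005]
contact_force: [0.3, 0.3, 0.2]
eef_pos: [0.4644, -0.0032, 0.0496]
eef_rot: [2.416, 2.007, 0.001]
contact_force: [0.1, -0.3, 0.8]
```

```bash
python3 -m jog '0 0 -.013 0 0 0 1;0 0 -.015 0 0 0 1;-.006 -.033 -.015 0 0 0 1;-.012 -.065 -.015 0 0 0 1;-.018 -.098 -.015 0 0 0 1;-.022 -.115 -.015 0 0 0 1;-.022 -.115 -.015 0 0 0 1' | sed -n 2,4p
python3 -m jog '-.002 -.01 0 0 0 0 1;-.004 -.02 0 0 0 0 1;-.004 -.02 0 0 0 0 1' | sed -n 2,4p
```

```text
eef_pos: [0.461, -0.019, 0.0469]
eef_rot: [-2.415, -2.006, -0.004]
contact_force: [2.6, 10.8, -1.1]
eef_pos: [0.4608, -0.0195, 0.0469]
eef_rot: [-2.412, -2.006, -0.009]
contact_force: [5.7, 23.2, -1.3]
```

Force rose to 23 N with no further travel, so the switch is at its off stop. Next I'll lift and go above the knob.

```bash
python3 -m jog '.006 .05 0 0 0 0 1;.006 .05 .3 0 0 0 1;.006 .05 .6 0 0 0 1;.006 .05 .95 0 0 0 1;.006 .05 .95 0 0 0 1' | sed -n 2,2p
python3 -m jog '.57 1 0 0 0 0 1;.57 1 0 0 0 0 1;.57 1 0 0 0 0 1;.57 1 0 0 0 0 1;.57 1 0 0 0 0 1;.57 1 0 0 0 0 1' | sed -n 2,4p
python3 - <<'E'
from h import *
im,A=shot("wrist","w3")
cv2.imwrite("pics/w3b.png",cv2.resize(im,(768,576),interpolation=cv2.INTER_CUBIC)[:,:,::-1])
E
```

```text
eef_pos: [0.4651, -0.017, 0.1973]
eef_pos: [0.5462, 0.1338, 0.1886]
eef_rot: [-2.416, -2.008, 0.002]
contact_force: [-0.4, 0.0, -0.1]
```

View pics/w3b.png

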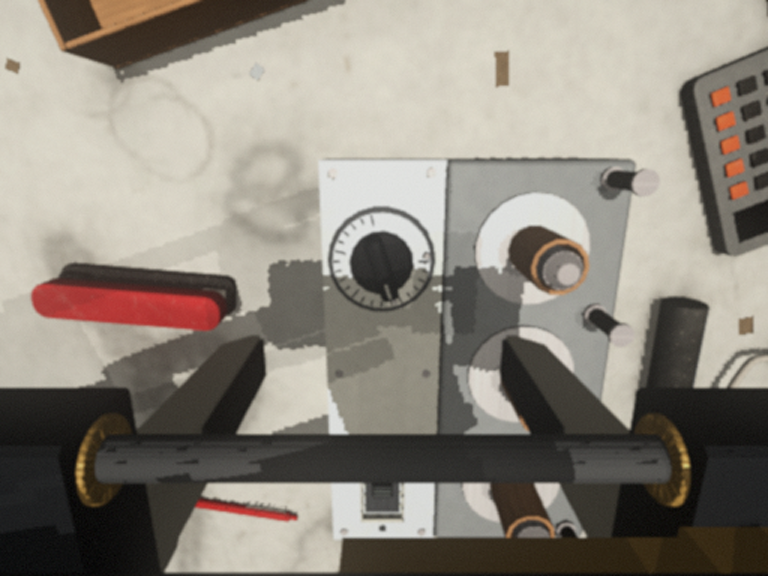

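The knob is at about (381,262) with its white pointer line from (387,285) to (390,299), pointing to the feeder's right. The button is now at the slot's off end, (381,497).

```bash
python3 - <<'E'
from h import *
im,A=load("w3")
g=im.min(2).astype(int)
y0,x0=185,250;r=g[y0:204,x0:268]
print(r)
ys,xs=np.nonzero(r>r.min()+ (r.max()-r.min())*.5)
# dial ring centre: dark disc contour
m=((g<60)[150:200,225:285]).astype(np.uint8)
n,l,s,c=cv2.connectedComponentsWithStats(m);i=1+np.argmax(s[1:,4]);cc=c[i]+[225,150];print("disc",s[i],cc,onz(cc,.07,*A))
a0=-.1837;t=np.array([.5924,.0464]);k=f2w((-.062,.085,.086),t,a0);print("knob",k,proj(k,*A))
E
```

```text
[[ 42  41  44  44  44  39  41  40  37  36  37  36  37  35  42  39  39  41]
 [ 37  39  43  42  41  37  35  37  35  37  35  34  37  38  36  37  40  39]
 [ 37  41  37  40  38  38  37  35  38  37  39  37  37  36  38  37  38  38]
 [ 37  36  38  39  36  37  38  40  40  38  34  35  33  34  37  37  37  39]
 [ 36  36  34  36  37  39  51  54  47  37  33  36  35  36  35  34  39  39]
 [ 34  37  37  36  36  44  69  83  68  46  36  37  34  35  36  35  36  41]
 [ 39  35  34  36  33  42  71  92  78  48  34  33  33  35  33  41  50  68]
 [ 36  36  34  34  34  40  62  83  84  58  37  34  35  36  39  60  91 107]
 [ 35  37  33  34  31  35  54  84  92  69  43  33  36  33  43  85 116 129]
 [ 42  35  37  33  35  34  43  72  94  76  46  37  32  35  45  86 123 130]
 [ 65  54  47  41  33  33  38  62  89  82  56  35  33  34  41  82 116 131]
 [ 92  89  82  64  39  35  36  53  83  92  70  45  33  34  40  72 109 134]
 [108 107 102  80  50  34  33  42  69  94  77  49  36  32  35  61 103 131]
 [111 111 106  90  61  37  31  35  58  81  77  52  34  43  53  68  92 117]
 [108 109 109  98  75  49  36  31  41  65  66  58  53  66  89  94  89 107]
 [108 108 107 101  81  65  52  46  53  62  63  75  87  90 105 109  98  95]
 [109 110 103  92  77  82  88  87  96  99  85  90 103 104 111 116 114  96]
 [113 107 107  90  72  93 105 111 121 120 102  98 112 109 113 117 109  85]
 [110 108 103  86  77  93 107 113 120 124 107  99 102  99  95  90  79  64]]
disc [   9    6   41   44 1238] [253.98061389 176.40468498] [0.54644687 0.1410869  0.07      ]
knob [0.54697001 0.14129529 0.086     ] [254.45414376 180.31507414]
```

```bash
python3 - <<'E'
from h import *
im,A=load("w3")
k=onz((254.45,180.3),.086,*A);q=onz((259.15,197.5),.086,*A);d=q-k
w=np.arctan2(d[1],d[0]);print("wing dir",w,"counter",-.1837-w)
s=arm.read_state();T=R.from_rotvec(s["eef_rot"]).as_matrix();yw=np.arctan2(T[1,0],T[0,0]);print("toolx",yw,"turn units",((w+np.pi)-yw)/(np.pi/4))
print("shift",(np.array([.5469,.1413,.068])-s["eef_pos"])/.15)
E
```

```text
wing dir -1.495503561057109 counter 1.311803561057109
toolx 1.3861917170431846 turn units 0.330911616046114
shift [ 0.00511748  0.05407795 -0.8057166 ]
```

```bash
python3 -m jog '.005 .054 -.3 0 0 .19 .7;.005 .054 -.6 0 0 .33 .6;.005 .054 -.75 0 0 .33 .6;.005 .054 -.805 0 0 .33 .6;.005 .054 -.805 0 0 .33 .6' 15 | sed -n 2,4p
python3 -m jog '0 0 0 0 0 0 0;0 0 0 0 0 0 0;0 0 0 0 0 0 0;0 0 0 0 0 0 0;0 0 0 0 0 0 0;0 0 0 0 0 0 0' 15 | sed -n 2,6p
python3 -m jog '0 0 0 0 0 .15 0;0 0 0 0 0 .3 0;0 0 0 0 0 .45 0;0 0 0 0 0 .6 0;0 0 0 0 0 .75 0;0 0 0 0 0 .88 0;0 0 0 0 0 .88 0' | sed -n 2,6p
python3 -m jog '0 0 0 0 0 .15 0;0 0 0 0 0 .3 0;0 0 0 0 0 .45 0;0 0 0 0 0 .6 0;0 0 0 0 0 .75 0;0 0 0 0 0 .88 0;0 0 0 0 0 .88 0' | sed -n 2,6p
python3 -c "
from plant import arm;print(arm.read_state()['wrist_torque'])"
```

```text
eef_pos: [0.5463, 0.141, 0.0678]
eef_rot: [-2.138, -2.3, 0.003]
contact_force: [0.2, -0.5, -0.1]
eef_pos: [0.5472, 0.1423, 0.0688]
eef_rot: [-2.137, -2.303, 0.0]
contact_force: [-9.5, 1.8, 5.0]
opening: 0.0125
gripper_force: 5.1
eef_pos: [0.546, 0.1421, 0.0687]
eef_rot: [-1.224, -2.891, 0.002]
contact_force: [-7.8, -1.3, 7.5]
opening: 0.011
gripper_force: 15.0
eef_pos: [0.546, 0.1416, 0.0687]
eef_rot: [-0.173, -3.134, 0.002]
contact_force: [-7.7, -2.8, 7.1]
opening: 0.0115
gripper_force: 15.4
[-0.53335019  1.26664656 -0.24950864]
```

```bash
python3 -m jog '0 0 0 0 0 0 .5;0 0 0 0 0 0 .5;0 0 .3 0 0 0 .5;0 0 .6 0 0 -.093 .5;0 0 .85 0 0 -.093 .6;.67 -.077 .85 0 0 -.093 .6;.67 -.077 .85 0 0 -.093 .6;.67 -.077 .85 0 0 -.093 .6;.67 -.077 .85 0 0 -.093 .6' | sed -n 2,4p
python3 - <<'E'
from h import *
im,A=shot("wrist","w4")
cv2.imwrite("pics/w4b.png",cv2.resize(im,(768,576),interpolation=cv2.INTER_CUBIC)[:,:,::-1])
t=np.array([.5924,.0464])
for p in [(.038,.092,.106),(.038,0,.106),(.038,.092,.118)]:print(1.5*proj(f2w(p,t,-.1837),*A))
E
```

```text
eef_pos: [0.6479, 0.1304, 0.1939]
eef_rot: [-0.294, -3.125, 0.001]
contact_force: [-0.5, 0.7, 0.2]
[383.21887682 290.32751483]
[223.54710122 290.78783115]
[383.24287981 296.63585743]
```

View pics/w4b.png

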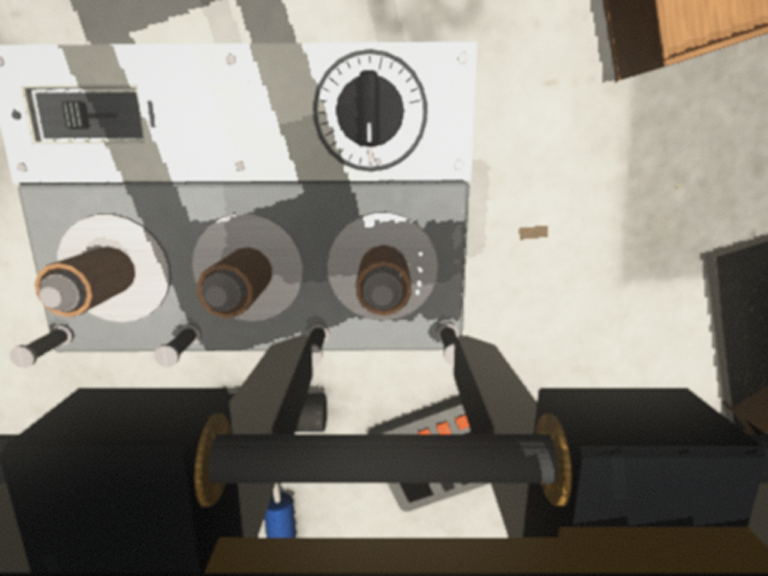

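The counter is at zero (its white pointer at (369,132) faces the zero mark) and the button is at the off end. The core tops are at (383,290), (226,290) and (63,290), matching the predictions within 2 px.

```bash
python3 -m jog '-.009 -.003 -.3 0 0 0 .6;-.009 -.003 -.6 0 0 0 .6;-.009 -.003 -.81 0 0 0 .6;-.009 -.003 -.81 0 0 0 .6;-.009 -.003 -.81 0 0 0 0;-.009 -.003 -.81 0 0 0 0;-.009 -.003 -.81 0 0 0 0;-.009 -.003 -.81 0 0 0 0;-.009 -.003 -.81 0 0 0 0' 10 | sed -n 2,6p
python3 -m jog '0 0 .3 0 0 0 0;0 0 .6 0 0 0 0;0 0 .8 0 0 0 0;0 0 .8 0 0 0 0' | sed -n 2,6p
python3 -m jog '-.49 .817 0 0 0 0 0;-.49 .817 0 0 0 0 0;-.49 .817 0 0 0 0 0;-.49 .817 0 0 0 0 0'| sed -n 2,2p
python3 -m jog '-.49 .817 0 0 0 0 0;-.49 .817 0 0 0 0 0;-.49 .817 0 0 0 0 0;-.49 .817 0 0 0 0 0;-.49 .817 0 0 0 0 0'| sed -n 2,6p
python3 - <<'E'
from h import *
im,A=shot("wrist","w5")
cv2.imwrite("pics/w5b.png",cv2.resize(im,(768,576),interpolation=cv2.INTER_CUBIC)[:,:,::-1])
E
```

```text
eef_pos: [0.6484, 0.1305, 0.078]
eef_rot: [0.292, 3.123, 0.002]
contact_force: [-1.0, 0.9, 7.3]
opening: 0.034
gripper_force: 10.0
eef_pos: [0.6503, 0.1307, 0.2033]
eef_rot: [0.292, 3.116, 0.004]
contact_force: [0.8, 0.2, 0.1]
opening: 0.0336
gripper_force: 10.0
eef_pos: [0.5702, 0.2573, 0.1948]
eef_pos: [0.4994, 0.3755, 0.1946]
eef_rot: [0.29, 3.128, -0.001]
contact_force: [-0.1, -0.9, -1.0]
opening: 0.0338
gripper_force: 10.0
```

View pics/w5b.png

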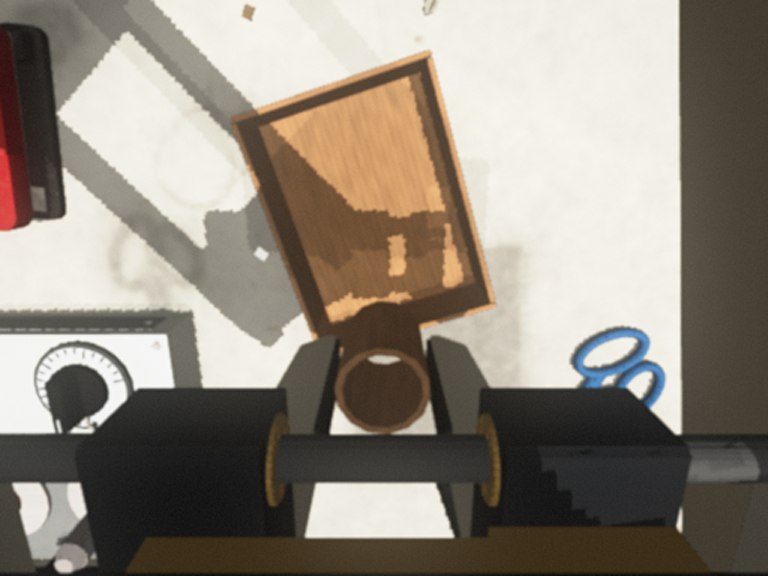

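The tray rim corners are at (232,119), (430,52), (495,303) and (315,338), and the core is held upright at (382,388).

```bash
python3 - <<'E'
from h import *
im,A=load("w5")
w=[onz((p[0]/1.5,p[1]/1.5),.06,*A) for p in [(232,119),(430,52),(495,303),(315,338)]]
f=np.array([(-85,-65),(-85,65),(85,65),(85,-65)])/1000
t,a,r=fit(w,f);print(t,a,r)
s=arm.read_state()["eef_pos"]
for o in(.04,0,-.04):
    p=f2w((o,0,0),t,a);print(p,(p[:2]-s[:2])/.15)
E
```

```text
[0.45833939 0.37330125] 0.09946296413545512 [0.00703446 0.00596894 0.00096717 0.01136444]
[0.49814169 0.37727321 0.        ] [-0.01222736  0.01745308]
[0.45833939 0.37330125 0.        ] [-0.27757606 -0.00902666]
[0.41853708 0.36932929 0.        ] [-0.54292476 -0.03550641]
```

```bash
python3 -m jog '-.01 .017 -.3 0 0 0 0;-.01 .017 -.6 0 0 0 0;-.01 .017 -1 0 0 0 0;-.01 .017 -1 0 0 0 0;-.01 .017 -1 0 0 0 .5;-.01 .017 -1 0 0 0 .5;-.01 .017 -1 0 0 0 .5;-.01 .017 -.7 0 0 0 .5;-.01 .017 -.35 0 0 0 .6;-.01 .017 0 0 0 0 .6' | sed -n 2,6p
python3 -m jog '.293 -.75 0 0 0 0 .6;.293 -.75 0 0 0 0 .6;.293 -.75 0 0 0 0 .6' | sed -n 2,2p
python3 -m jog '.293 -.75 0 0 0 0 .6;.293 -.75 0 0 0 0 .6;.293 -.75 0 0 0 0 .6' | sed -n 2,2p
python3 -m jog '.293 -.75 0 0 0 0 .6;.293 -.75 0 0 0 0 .6;.293 -.75 0 0 0 0 .6;.293 -.75 0 0 0 0 .6;.293 -.75 0 0 0 0 .6' | sed -n 2,4p
python3 - <<'E'
from plant import arm
s=arm.read_state();print(s["time_s"],s["eef_pos"],(([.6298,.0395,.074]-s["eef_pos"])/.15).round(3))
E
```

```text
eef_pos: [0.4985, 0.3782, 0.194]
eef_rot: [0.292, 3.125, 0.003]
contact_force: [1.3, 0.0, -0.3]
opening: 0.0545
gripper_force: 0.0
eef_pos: [0.5446, 0.2626, 0.1937]
eef_pos: [0.5883, 0.1491, 0.193]
eef_pos: [0.6306, 0.0403, 0.1918]
eef_rot: [0.294, 3.125, 0.001]
contact_force: [-0.6, 1.2, 1.3]
14.3 [0.63063759 0.04031073 0.19180733] [-0.006 -0.005 -0.785]
```

```bash
python3 -m jog '-.006 -.005 -.3 0 0 0 .6;-.006 -.005 -.6 0 0 0 .6;-.006 -.005 -.785 0 0 0 .6;-.006 -.005 -.785 0 0 0 .6;-.006 -.005 -.785 0 0 0 0;-.006 -.005 -.785 0 0 0 0;-.006 -.005 -.785 0 0 0 0;-.006 -.005 -.785 0 0 0 0;-.006 -.005 -.785 0 0 0 0' 10 | sed -n 2,6p
python3 -m jog '0 0 .3 0 0 0 0;0 0 .6 0 0 0 0;0 0 .8 0 0 0 0;0 0 .8 0 0 0 0' | sed -n 2,6p
python3 -m jog '-.381 .742 0 0 0 0 0;-.381 .742 0 0 0 0 0;-.381 .742 0 0 0 0 0'| sed -n 2,2p
python3 -m jog '-.381 .742 0 0 0 0 0;-.381 .742 0 0 0 0 0;-.381 .742 0 0 0 0 0'| sed -n 2,2p
python3 -m jog '-.381 .742 0 0 0 0 0;-.381 .742 0 0 0 0 0;-.381 .742 0 0 0 0 0;-.381 .742 0 0 0 0 0;-.381 .742 0 0 0 0 0'| sed -n 2,6p
python3 - <<'E'
from h import *
im,A=shot("wrist","w6")
cv2.imwrite("pics/w6b.png",cv2.resize(im,(512,384),interpolation=cv2.INTER_CUBIC)[:,:,::-1])
E
```

```text
eef_pos: [0.6308, 0.0398, 0.0748]
eef_rot: [0.292, 3.124, 0.001]
contact_force: [-0.1, 1.7, 6.9]
opening: 0.0341
gripper_force: 10.0
eef_pos: [0.6326, 0.0395, 0.1999]
eef_rot: [0.292, 3.116, 0.001]
contact_force: [0.6, -0.2, 1.0]
opening: 0.034
gripper_force: 10.0
eef_pos: [0.57, 0.1535, 0.1917]
eef_pos: [0.5125, 0.2651, 0.1918]
eef_pos: [0.4572, 0.3735, 0.1916]
eef_rot: [0.291, 3.128, -0.001]
contact_force: [1.7, 0.5, -1.2]
opening: 0.0341
gripper_force: 10.0
```

View pics/w6b.png

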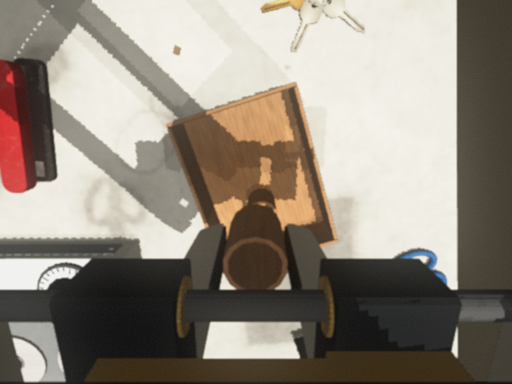

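The tray's near half is empty (corners at (168,125), (298,84), (337,240)). The first core's end shows at about (262,195), behind the held one.

```bash
python3 - <<'E'
from h import *
im,A=load("w6")
for p,z in[((262,195),.03),((245,130),.01),((168,125),.06),((298,84),.06),((337,240),.06),((253,170),.06)]:print(p,onz(p,z,*A).round(3))
print(arm.read_state()["eef_pos"])
E
```

```text
(262, 195) [0.481 0.376 0.03 ]
(245, 130) [0.409 0.37  0.01 ]
(168, 125) [0.387 0.301 0.06 ]
(298, 84) [0.373 0.428 0.06 ]
(337, 240) [0.536 0.446 0.06 ]
(253, 170) [0.445 0.373 0.06 ]
[0.45769306 0.37283565 0.19165475]
```

```bash
python3 -m jog '-.34 -.03 0 0 0 0 0;-.34 -.03 -.3 0 0 0 0;-.34 -.03 -.6 0 0 0 0;-.34 -.03 -1 0 0 0 0;-.34 -.03 -1 0 0 0 0;-.34 -.03 -1 0 0 0 .5;-.34 -.03 -1 0 0 0 .5;-.34 -.03 -1 0 0 0 .5;-.34 -.03 -.7 0 0 0 .5;-.34 -.03 -.35 0 0 0 .6;-.34 -.03 0 0 0 0 .6' | sed -n 2,6p
python3 -m jog '.458 -.931 0 0 0 0 .6;.458 -.931 0 0 0 0 .6;.458 -.931 0 0 0 0 .6;.458 -.931 0 0 0 0 .6' | sed -n 2,2p
python3 -m jog '.458 -.931 0 0 0 0 .6;.458 -.931 0 0 0 0 .6;.458 -.931 0 0 0 0 .6;.458 -.931 0 0 0 0 .6' | sed -n 2,2p
python3 -m jog '.458 -.931 0 0 0 0 .6;.458 -.931 0 0 0 0 .6;.458 -.931 0 0 0 0 .6;.458 -.931 0 0 0 0 .6;.458 -.931 0 0 0 0 .6;.458 -.931 0 0 0 0 .6' | sed -n 2,4p
python3 - <<'E'
from plant import arm
s=arm.read_state();print(s["time_s"],s["eef_pos"],(([.6130,-.051,.074]-s["eef_pos"])/.15).round(3))
E
```

```text
eef_pos: [0.4069, 0.3693, 0.191]
eef_rot: [0.293, 3.126, 0.003]
contact_force: [0.7, 1.2, 0.3]
opening: 0.0547
gripper_force: 0.0
eef_pos: [0.4784, 0.2254, 0.1899]
eef_pos: [0.5465, 0.0856, 0.1892]
eef_pos: [0.6126, -0.0484, 0.1878]
eef_rot: [0.292, 3.127, 0.001]
contact_force: [-0.6, 0.6, -0.7]
19.25 [ 0.61263725 -0.04836633  0.18775853] [ 0.002 -0.018 -0.758]
```

```bash
python3 -m jog '.002 -.018 -.3 0 0 0 .6;.002 -.018 -.6 0 0 0 .6;.002 -.018 -.758 0 0 0 .6;.002 -.018 -.758 0 0 0 .6;.002 -.018 -.758 0 0 0 0;.002 -.018 -.758 0 0 0 0;.002 -.018 -.758 0 0 0 0;.002 -.018 -.758 0 0 0 0;.002 -.018 -.758 0 0 0 0' 10 | sed -n 2,6p
python3 -m jog '0 0 .3 0 0 0 0;0 0 .6 0 0 0 0;0 0 .8 0 0 0 0;0 0 .8 0 0 0 0' | sed -n 2,6p
python3 -m jog '-.359 .94 0 0 0 0 0;-.359 .94 0 0 0 0 0;-.359 .94 0 0 0 0 0;-.359 .94 0 0 0 0 0'| sed -n 2,2p
python3 -m jog '-.359 .94 0 0 0 0 0;-.359 .94 0 0 0 0 0;-.359 .94 0 0 0 0 0;-.359 .94 0 0 0 0 0'| sed -n 2,2p
python3 -m jog '-.359 .94 0 0 0 0 0;-.359 .94 0 0 0 0 0;-.359 .94 0 0 0 0 0;-.359 .94 0 0 0 0 0;-.359 .94 0 0 0 0 0;-.359 .94 0 0 0 0 0'| sed -n 2,6p
python3 - <<'E'
from h import *
im,A=shot("wrist","w7");shot("top","t7")
cv2.imwrite("pics/w7b.png",im[60:300,:,::-1])
E
```

```text
eef_pos: [0.6146, -0.0526, 0.0758]
eef_rot: [0.292, 3.124, 0.0]
contact_force: [-0.1, 2.0, 7.2]
opening: 0.0342
gripper_force: 10.0
eef_pos: [0.6164, -0.0533, 0.2009]
eef_rot: [0.292, 3.117, -0.001]
contact_force: [0.2, -0.2, 1.0]
opening: 0.0345
gripper_force: 10.0
eef_pos: [0.5569, 0.0933, 0.1929]
eef_pos: [0.503, 0.2339, 0.193]
eef_pos: [0.452, 0.3692, 0.1929]
eef_rot: [0.294, 3.128, -0.001]
contact_force: [-0.1, -0.0, -0.8]
opening: 0.0343
gripper_force: 10.0
```

View pics/w7b.png

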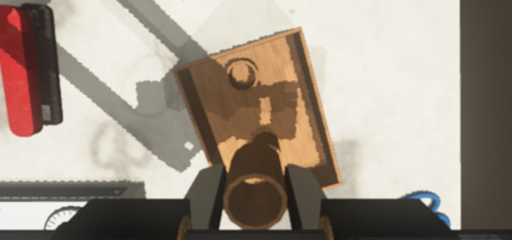

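Core 2 stands in the near end at (241,133 full-frame), and the middle of the tray is free. I'll release core 3 here, then go above roll 2.

```bash
python3 -m jog '0 .01 -.3 0 0 0 0;0 .01 -.6 0 0 0 0;0 .01 -.95 0 0 0 0;0 .01 -.95 0 0 0 0;0 .01 -.95 0 0 0 .5;0 .01 -.95 0 0 0 .5;0 .01 -.95 0 0 0 .5;0 .01 -.7 0 0 0 .5;0 .01 -.35 0 0 0 .7;0 .01 0.03 0 0 0 1' | sed -n 2,4p
python3 -m jog '.01 -.952 0 0 0 0 1;.01 -.952 0 0 0 0 1;.01 -.952 0 0 0 0 1' | sed -n 2,2p
python3 -m jog '.01 -.952 0 0 0 0 1;.01 -.952 0 0 0 0 1;.01 -.952 0 0 0 0 1' | sed -n 2,2p
python3 -m jog '.01 -.952 0 0 0 0 1;.01 -.952 0 0 0 0 1;.01 -.952 0 0 0 0 1' | sed -n 2,2p
python3 -m jog '.01 -.952 0 0 0 0 1;.01 -.952 0 0 0 0 1;.01 -.952 0 0 0 0 1;.01 -.952 0 0 0 0 1;.01 -.952 0 0 0 0 1' | sed -n 2,2p
cat >> h.py <<'E'
def brown(im):
    h=cv2.cvtColor(im,cv2.COLOR_RGB2HSV).astype(int)
    m=((h[...,0]>3)&(h[...,0]<20)&(h[...,1]>70)&(h[...,2]<230)).astype(np.uint8)
    return cv2.morphologyEx(m,cv2.MORPH_OPEN,np.ones((2,2),np.uint8))
def rings(im,A,z=.05,near=None,rad=.06):
    out=[]
    for c in cv2.findContours(brown(im),cv2.RETR_EXTERNAL,cv2.CHAIN_APPROX_NONE)[0]:
        if len(c)<12:continue
        (x,y),ax,_=cv2.fitEllipse(c);
        P=onz((x,y),z,*A);sc=np.linalg.norm(onz((x+1,y),z,*A)-P)
        if 0.02<max(ax)*sc<.05 and min(ax)/max(ax)>.5 and(near is None or np.hypot(*(P[:2]-near))<rad):out.append((round(x,1),round(y,1),P[:2].round(4),(np.array(ax)*sc*1000).round(1)))
    return out
E
python3 - <<'E'
from h import *
im,A=shot("wrist","w8");
for r in rings(im,A):print(r)
im,A=shot("top","t8")
for r in rings(im,A):print("top",r)
print(arm.read_state()["eef_pos"],arm.read_state()["time_s"])
E
```

```text
eef_pos: [0.4516, 0.372, 0.1919]
eef_rot: [0.293, 3.126, 0.002]
contact_force: [1.2, 0.2, 0.3]
eef_pos: [0.4539, 0.228, 0.1915]
eef_pos: [0.4551, 0.0842, 0.191]
eef_pos: [0.4566, -0.0591, 0.1911]
eef_pos: [0.4578, -0.2006, 0.1902]
(137.4, 336.3, array([ 0.6237, -0.3782]), array([15.3, 27.1]))
(123.1, 223.6, array([ 0.4795, -0.3501]), array([24.1, 27.9]))
(253.9, 203.9, array([ 0.4838, -0.2079]), array([29.6, 31.7]))
(13.5, 142.0, array([ 0.3753, -0.4301]), array([28.7, 40.3]))
top (336.1, 191.3, array([ 0.4803, -0.2076]), array([22.2, 25. ]))
top (410.7, 126.0, array([ 0.6209, -0.5073]), array([23.2, 39.2]))
[ 0.45786508 -0.19885516  0.18952014] 24.55
```

```bash
python3 -m jog '.173 -.06 -.3 0 0 0 1;.173 -.06 -.6 0 0 0 1;.173 -.06 -.8 0 0 0 1;.173 -.06 -.8 0 0 0 1' | sed -n 2,4p
python3 - <<'E'
from h import *
im,A=shot("wrist","w9");
for r in rings(im,A,near=np.array([.48,-.2])):print(r)
print(arm.read_state()["eef_pos"])
E
python3 -m jog '0 0 -.2 0 0 0 1;0 0 -.38 0 0 0 1;0 0 -.38 0 0 0 1;0 0 -.38 0 0 0 0;0 0 -.38 0 0 0 0;0 0 -.38 0 0 0 0;0 0 -.38 0 0 0 0;0 0 -.38 0 0 0 0' 20 | sed -n 2,6p
```

```text
eef_pos: [0.4802, -0.2048, 0.0636]
eef_rot: [-0.288, -3.12, -0.006]
contact_force: [-1.3, -0.3, -0.3]
(252.2, 234.5, array([ 0.483 , -0.2082]), array([29.6, 31.8]))
[ 0.48189623 -0.20607063  0.06670019]
eef_pos: [0.4839, -0.2086, 0.0122]
eef_rot: [0.293, 3.126, -0.001]
contact_force: [-2.1, 1.2, 5.9]
opening: 0.0601
gripper_force: 19.5
```

```bash
python3 -m jog '0 0 .3 0 0 0 0;0 0 .6 0 0 0 0;0 0 .9 0 0 0 0;0 0 .9 0 0 0 0' | sed -n 2,6p
python3 -m jog '0 0 .3 0 0 0 0;0 0 .3 0 0 0 0;0 0 .3 0 0 0 0' | sed -n 2,2p
python3 - <<'E'
from h import *
t=np.array([.5924,.0464])
for i in(1,2,3):print("s",i,f2w((.038,.092*(2-i),.0),t,-.1837))
for tag in("w1","w2","w3","w4"):
    im,A=load(tag)
    for r in rings(im,A,z=.106):print(tag,r)
im,A=load("w8");h=cv2.cvtColor(im,cv2.COLOR_RGB2HSV)
print(arm.read_state()["eef_pos"])
E
```

```text
eef_pos: [0.4872, -0.2105, 0.154]
eef_rot: [0.292, 3.117, -0.007]
contact_force: [2.1, -0.8, -0.7]
opening: 0.0598
gripper_force: 19.4
eef_pos: [0.4838, -0.2087, 0.1916]
s 1 [0.64656614 0.12991065 0.        ]
s 2 [0.62976063 0.03945859 0.        ]
s 3 [ 0.61295513 -0.05099346  0.        ]
w1 (173.4, 355.9, array([ 0.7217, -0.1008]), array([32.6, 47.3]))
w1 (273.5, 271.9, array([0.6286, 0.0409]), array([30.6, 33.5]))
w1 (50.4, 155.5, array([ 0.4559, -0.1585]), array([23.9, 28.9]))
w2 (311.3, 372.9, array([ 0.4835, -0.1675]), array([17.1, 25.6]))
w2 (246.5, 373.0, array([ 0.4264, -0.1571]), array([15.3, 29.8]))
w2 (283.3, 356.2, array([ 0.4617, -0.1447]), array([21.1, 27.8]))
w2 (68.9, 306.8, array([ 0.2939, -0.0622]), array([27.3, 49.1]))
w3 (477.4, 364.2, array([ 0.7345, -0.0833]), array([29.7, 45.7]))
w3 (62.7, 326.5, array([0.3386, 0.0364]), array([22.1, 30.3]))
w3 (68.9, 292.4, array([0.3578, 0.0716]), array([20.9, 38.7]))
w3 (372.0, 175.9, array([0.6447, 0.1323]), array([31., 37.]))
w4 (502.3, 274.6, array([0.7673, 0.342 ]), array([22.8, 27.2]))
w4 (156.3, 189.6, array([0.6272, 0.0467]), array([31.3, 46.2]))
w4 (256.3, 188.4, array([0.6421, 0.1315]), array([30.2, 39. ]))
[ 0.48379487 -0.20867202  0.19163643]
```

```bash
python3 -m jog '.43 .526 0 0 0 0 0;.43 .526 0 0 0 0 0;.43 .526 0 0 0 0 0' | sed -n 2,2p
python3 -m jog '.43 .526 0 0 0 0 0;.43 .526 0 0 0 0 0;.43 .526 0 0 0 0 0;.43 .526 -.2 0 0 0 0;.43 .526 -.36 0 0 0 0;.43 .526 -.36 0 0 0 0;.43 .526 -.36 0 0 0 0' | sed -n 2,6p
python3 - <<'E'
from plant import arm
s=arm.read_state();print(s["time_s"],s["eef_pos"],(([.6130,-.051,.068]-s["eef_pos"])/.15).round(3))
E
```

```text
eef_pos: [0.549, -0.1248, 0.1884]
eef_pos: [0.6108, -0.0508, 0.1356]
eef_rot: [-0.293, -3.124, -0.0]
contact_force: [-0.1, 0.7, -0.8]
opening: 0.0596
gripper_force: 19.4
27.5 [ 0.61082598 -0.05083601  0.13564034] [ 0.014 -0.001 -0.451]
```

```bash
python3 -m jog '.014 -.001 0 0 0 0 0;.014 -.001 -.06 0 0 0 0;.014 -.001 -.12 0 0 0 0;.014 -.001 -.16 0 0 0 0;.014 -.001 -.16 0 0 0 0' | sed -n 2,6p
```

```text
eef_pos: [0.6133, -0.0505, 0.1115]
eef_rot: [-0.293, -3.125, -0.0]
contact_force: [0.0, -0.2, -1.9]
opening: 0.06
gripper_force: 19.4
```

```bash
python3 -m jog '0 0 -.08 0 0 0 0;0 0 -.16 0 0 0 0;0 0 -.24 0 0 0 0;0 0 -.275 0 0 0 0;0 0 -.285 0 0 0 0;0 0 -.285 0 0 0 0' | sed -n 2,6p
python3 -m jog '0 0 0 0 0 0 .75;0 0 0 0 0 0 .75;0 0 .3 0 0 0 .75;0 0 .6 0 0 0 .75;0 0 .85 0 0 0 .75;0 0 .85 0 0 0 .75' | sed -n 2,6p
python3 - <<'E'
from h import *
im,A=shot("wrist","w10");im2,B=shot("top","t10")
cv2.imwrite("pics/w10b.png",np.vstack([im[:260],im2[60:260]])[:,:,::-1])
for r in rings(im,A,z=.106):print(r)
E
```

```text
eef_pos: [0.6142, -0.0507, 0.0701]
eef_rot: [-0.293, -3.127, -0.0]
contact_force: [0.6, -0.6, -1.6]
opening: 0.0598
gripper_force: 19.4
eef_pos: [0.6185, -0.0514, 0.2068]
eef_rot: [0.291, 3.115, -0.002]
contact_force: [-0.0, 0.6, 1.2]
opening: 0.0698
gripper_force: 0.0
(82.1, 196.9, array([ 0.5966, -0.2085]), array([22.9, 27.3]))
(255.5, 184.1, array([ 0.6138, -0.051 ]), array([30.5, 31.6]))
```

View pics/w10b.png

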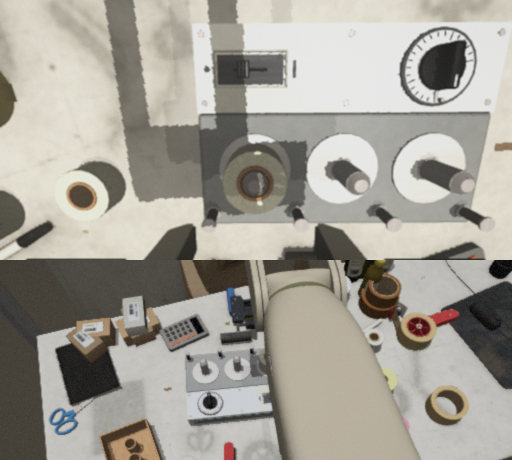

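The roll is seated on spindle 3: its ring at (255,184) projects at full-down height to (0.614,-0.051). The next roll is at (82,195).

```bash
python3 - <<'E'
from h import *
im,A=load("w10")
for r in rings(im,A,z=.05):print(r)
s=arm.read_state();print(s["eef_pos"],s["time_s"])
E
python3 -m jog '0 -.95 -.1 0 0 0 1;0 -.95 -.1 0 0 0 1;0 -.95 -.1 0 0 0 1;0 -.95 -.1 0 0 0 1' | sed -n 2,2p
python3 -m jog '-.1 -.27 0 0 0 0 1;-.1 -.27 0 0 0 0 1;-.1 -.27 0 0 0 0 1' | sed -n 2,2p
python3 - <<'E'
from h import *
im,A=shot("wrist","w11")
for r in rings(im,A,z=.05):print(r)
s=arm.read_state();print(s["eef_pos"],s["time_s"])
E
```

```text
(82.1, 196.9, array([ 0.6087, -0.2446]), array([27.7, 33.1]))
(255.5, 184.1, array([ 0.6296, -0.0539]), array([36.9, 38.3]))
[ 0.61557568 -0.05088211  0.20016137] 29.3
eef_pos: [0.6121, -0.198, 0.1796]
eef_pos: [0.5985, -0.2335, 0.1814]
(199.6, 382.8, array([ 0.837 , -0.3492]), array([15.1, 24.3]))
(117.8, 227.1, array([ 0.6193, -0.3842]), array([28.2, 32.7]))
(246.3, 193.3, array([ 0.6083, -0.2451]), array([30.1, 31.7]))
(480.8, 176.8, array([ 0.6351, -0.0122]), array([32.8, 40.3]))
(106.3, 81.6, array([ 0.4797, -0.3501]), array([27.8, 32.5]))
[ 0.59892145 -0.23274527  0.18174266] 30.05
```

```bash
python3 -m jog '.063 -.082 -.3 0 0 0 1;.063 -.082 -.6 0 0 0 1;.063 -.082 -.8 0 0 0 1;.063 -.082 -.8 0 0 0 1' | sed -n 2,2p
python3 - <<'E'
from h import *
im,A=shot("wrist","w12")
for r in rings(im,A,near=np.array([.608,-.245])):print(r)
print(arm.read_state()["eef_pos"])
E
python3 -m jog '0 0 -.2 0 0 0 1;0 0 -.33 0 0 0 1;0 0 -.33 0 0 0 1;0 0 -.33 0 0 0 0;0 0 -.33 0 0 0 0;0 0 -.33 0 0 0 0;0 0 -.33 0 0 0 0;0 0 -.33 0 0 0 0' 20 | sed -n 2,6p
python3 -m jog '0 0 .3 0 0 0 0;0 0 .6 0 0 0 0;0 0 .9 0 0 0 0;0 0 1 0 0 0 0;0 0 1 0 0 0 0' | sed -n 2,6p
```

```text
eef_pos: [0.6049, -0.2422, 0.0561]
(252.2, 238.9, array([ 0.6073, -0.2455]), array([29.6, 31.9]))
[ 0.60695489 -0.24336083  0.05988309]
eef_pos: [0.6092, -0.2461, 0.0142]
eef_rot: [0.293, 3.127, -0.0]
contact_force: [-0.2, -0.5, 5.8]
opening: 0.0584
gripper_force: 20.0
eef_pos: [0.6107, -0.2469, 0.1671]
eef_rot: [0.292, 3.122, -0.003]
contact_force: [1.3, -0.7, -2.3]
opening: 0.0587
gripper_force: 19.9
```

```bash
python3 -m jog '.072 .953 .1 0 0 0 0;.072 .953 .1 0 0 0 0;.072 .953 .1 0 0 0 0' | sed -n 2,2p
python3 -m jog '.072 .953 0 0 0 0 0;.072 .953 0 0 0 0 0;.072 .953 0 0 0 0 0;.072 .953 -.15 0 0 0 0;.072 .953 -.26 0 0 0 0;.072 .953 -.26 0 0 0 0;.072 .953 -.26 0 0 0 0' | sed -n 2,6p
python3 - <<'E'
from plant import arm
s=arm.read_state();print(s["time_s"],s["eef_pos"],(([.631,.0397,.07]-s["eef_pos"])/.15).round(3))
E
```

```text
eef_pos: [0.6177, -0.1009, 0.1746]
eef_pos: [0.6291, 0.0388, 0.1373]
eef_rot: [-0.295, -3.124, 0.001]
contact_force: [0.2, 0.8, -0.5]
opening: 0.0582
gripper_force: 19.9
32.8 [0.62905049 0.03881933 0.13726762] [ 0.013  0.006 -0.448]
```

```bash
python3 -m jog '.01 .006 0 0 0 0 0;.01 .006 -.06 0 0 0 0;.01 .006 -.12 0 0 0 0;.01 .006 -.18 0 0 0 0;.01 .006 -.18 0 0 0 0' | sed -n 2,4p
python3 -m jog '0 0 -.08 0 0 0 0;0 0 -.16 0 0 0 0;0 0 -.22 0 0 0 0;0 0 -.255 0 0 0 0;0 0 -.265 0 0 0 0;0 0 -.265 0 0 0 0' | sed -n 2,6p
```

```text
eef_pos: [0.6304, 0.0407, 0.11]
eef_rot: [-0.293, -3.124, 0.0]
contact_force: [-1.0, 0.2, -1.3]
eef_pos: [0.6318, 0.0408, 0.0725]
eef_rot: [-0.293, -3.128, 0.0]
contact_force: [-0.5, -0.1, -1.2]
opening: 0.0579
gripper_force: 19.9
```

```bash
python3 -m jog '0 0 0 0 0 0 .75;0 0 0 0 0 0 .75;0 0 .3 0 0 0 .75;0 0 .6 0 0 0 .75;0 0 .85 0 0 0 .75;0 0 .85 0 0 0 .75' | sed -n 2,6p
python3 - <<'E'
from h import *
im,A=shot("wrist","w13")
for r in rings(im,A,z=.106):print(r)
print(arm.read_state()["eef_pos"])
E
python3 -m jog '-.04 -.94 0 0 0 0 1;-.04 -.94 0 0 0 0 1;-.04 -.94 0 0 0 0 1' | sed -n 2,2p
python3 -m jog '-.04 -.94 0 0 0 0 1;-.04 -.94 0 0 0 0 1;-.04 -.94 0 0 0 0 1' | sed -n 2,2p
python3 -m jog '-.04 -.94 0 0 0 0 1;-.04 -.94 0 0 0 0 1;-.04 -.94 0 0 0 0 1;-.04 -.94 0 0 0 0 1;-.04 -.94 0 0 0 0 1' | sed -n 2,2p
python3 - <<'E'
from h import *
im,A=shot("wrist","w14")
for r in rings(im,A,z=.05):print(r)
print(arm.read_state()["eef_pos"],arm.read_state()["time_s"])
cv2.imwrite("pics/w14b.png",im[:,:,::-1])
E
```

```text
eef_pos: [0.636, 0.0408, 0.2091]
eef_rot: [0.291, 3.115, 0.002]
contact_force: [0.8, -0.8, 0.7]
opening: 0.07
gripper_force: 0.0
(152.3, 183.3, array([ 0.614 , -0.0505]), array([29.5, 32.8]))
(254.8, 182.5, array([0.6305, 0.0409]), array([30.5, 31.4]))
(497.7, 21.2, array([0.537 , 0.2518]), array([23.4, 43.4]))
[0.63460513 0.04079496 0.20549152]
eef_pos: [0.625, -0.102, 0.1988]
eef_pos: [0.6187, -0.2436, 0.1986]
eef_pos: [0.6129, -0.3828, 0.1981]
(315.5, 346.9, array([ 0.8408, -0.3499]), array([23. , 29.3]))
(255.1, 184.0, array([ 0.6193, -0.3848]), array([30.5, 31.5]))
(263.2, 34.8, array([ 0.4796, -0.3505]), array([28.9, 32.4]))
[ 0.61344439 -0.38161998  0.19861314] 35.7
```

View pics/w14b.png

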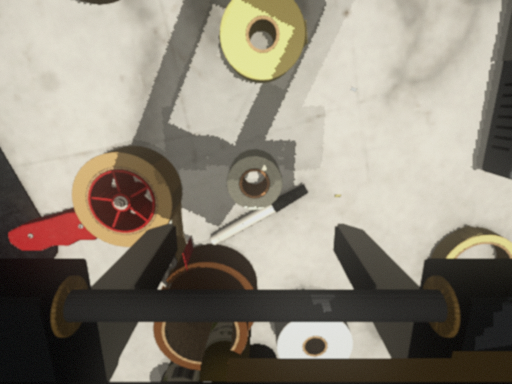

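Roll at (255,181), with a pen beside it running from (305,187) to (213,242), and a tape reel at (122,200). I'll turn the gripper 22° anticlockwise and open it less so it clears the pen.

```bash
python3 -m jog '.04 -.021 -.2 0 0 .17 .8;.04 -.021 -.4 0 0 .34 .8;.04 -.021 -.6 0 0 .5 .8;.04 -.021 -.8 0 0 .5 .8;.04 -.021 -.8 0 0 .5 .8' | sed -n 2,4p
python3 - <<'E'
from h import *
im,A=shot("wrist","w15")
for r in rings(im,A,near=np.array([.619,-.385])):print(r)
s=arm.read_state();print(s["eef_pos"],s["qpos"].round(2))
E
```

```text
eef_pos: [0.6172, -0.3809, 0.0737]
eef_rot: [0.325, -3.117, -0.011]
contact_force: [-0.9, 0.9, -1.1]
(249.6, 223.9, array([ 0.6181, -0.3851]), array([29.6, 31.8]))
[ 0.61851323 -0.38217414  0.07711022] [-0.62  0.57  1.21  0.    1.37 -2.4 ]
```

```bash
python3 -m jog '0 0 -.2 0 0 0 .8;0 0 -.3 0 0 0 .8;0 0 -.43 0 0 0 .8;0 0 -.435 0 0 0 .8;0 0 -.435 0 0 0 0;0 0 -.435 0 0 0 0;0 0 -.435 0 0 0 0;0 0 -.435 0 0 0 0' 20 | sed -n 2,6p
python3 -m jog '0 0 .3 0 0 0 0;0 0 .6 0 0 0 0;0 0 .9 0 0 0 0;0 0 1 0 0 0 0;0 0 1 0 0 0 0' | sed -n 2,6p
python3 -c "
from plant import arm;s=arm.read_state();print(s['eef_pos'],(([.6475,.1305]-s['eef_pos'][:2])/.15).round(3))"
```

```text
eef_pos: [0.6207, -0.386, 0.0165]
eef_rot: [-0.323, 3.123, -0.002]
contact_force: [-0.7, 0.0, 3.8]
opening: 0.0604
gripper_force: 19.6
eef_pos: [0.6218, -0.3867, 0.1697]
eef_rot: [-0.322, 3.119, -0.008]
contact_force: [-0.4, -0.7, -1.7]
opening: 0.0601
gripper_force: 19.6
[ 0.62179143 -0.38674946  0.16969357] [0.171 3.448]
```

```bash
python3 -m jog '.044 .862 .1 0 0 -.17 0;.044 .862 .1 0 0 -.34 0;.044 .862 .1 0 0 -.5 0;.044 .862 .1 0 0 -.5 0' | sed -n 2,2p
python3 -m jog '.044 .862 0 0 0 0 0;.044 .862 0 0 0 0 0;.044 .862 0 0 0 0 0' | sed -n 2,2p
python3 -m jog '.044 .862 0 0 0 0 0;.044 .862 0 0 0 0 0;.044 .862 0 0 0 0 0' | sed -n 2,2p
python3 -m jog '.044 .862 0 0 0 0 0;.044 .862 0 0 0 0 0;.044 .862 0 0 0 0 0;.044 .862 -.12 0 0 0 0;.044 .862 -.23 0 0 0 0;.044 .862 -.23 0 0 0 0;.044 .862 -.23 0 0 0 0' | sed -n 2,6p
python3 - <<'E'
from plant import arm
s=arm.read_state();print(s["time_s"],s["eef_pos"],(([.648,.130,.0725]-s["eef_pos"])/.15).round(3))
E
```

```text
eef_pos: [0.6261, -0.2511, 0.1773]
eef_pos: [0.6318, -0.124, 0.1768]
eef_pos: [0.6384, 0.0053, 0.1769]
eef_pos: [0.6453, 0.1305, 0.1434]
eef_rot: [-0.294, -3.124, 0.002]
contact_force: [-0.1, 0.2, -2.2]
opening: 0.0602
gripper_force: 19.6
39.25 [0.64530457 0.13047702 0.1433603 ] [ 0.018 -0.003 -0.472]
```

```bash
python3 -m jog '.014 -.003 0 0 0 0 0;.014 -.003 -.06 0 0 0 0;.014 -.003 -.12 0 0 0 0;.014 -.003 -.18 0 0 0 0;.014 -.003 -.2 0 0 0 0' | sed -n 2,4p
python3 -m jog '0 0 -.08 0 0 0 0;0 0 -.16 0 0 0 0;0 0 -.22 0 0 0 0;0 0 -.255 0 0 0 0;0 0 -.27 0 0 0 0;0 0 -.27 0 0 0 0' | sed -n 2,6p
```

```text
eef_pos: [0.6473, 0.1312, 0.1134]
eef_rot: [-0.293, -3.125, 0.001]
contact_force: [-0.2, -0.1, -1.0]
eef_pos: [0.6483, 0.1314, 0.0746]
eef_rot: [-0.293, -3.128, 0.0]
contact_force: [-0.1, -0.2, -0.2]
opening: 0.0609
gripper_force: 19.6
```

```bash
python3 -m jog '0 0 0 0 0 0 .75;0 0 0 0 0 0 .75;0 0 .3 0 0 0 .75;0 0 .6 0 0 0 .75;0 0 .85 0 0 0 .75;0 0 .85 0 0 0 .75' | sed -n 2,6p
python3 - <<'E'
from h import *
im,A=shot("wrist","w16")
for r in rings(im,A,z=.106):print(r)
s=arm.read_state();print(s["eef_pos"])
E
python3 -m jog '-.65 -.61 0 0 0 -.19 1;-.65 -.61 0 0 0 -.38 1;-.65 -.61 0 0 0 -.57 1;-.65 -.61 0 0 0 -.76 1;-.65 -.61 0 0 0 -.95 1;-.65 -.61 0 0 0 -1 1;-.65 -.61 0 0 0 -1 1' | sed -n 2,2p
python3 -m jog '-.65 -.61 0 0 0 -.19 1;-.65 -.61 0 0 0 -.38 1;-.65 -.61 0 0 0 -.57 1;-.65 -.61 0 0 0 -.76 1;-.65 -.61 0 0 0 -.95 1;-.65 -.61 -.3 0 0 -1 1;-.65 -.61 -.3 0 0 -1 1;-.65 -.61 -.3 0 0 -1 1' | sed -n 2,4p
python3 - <<'E'
from h import *
im,A=shot("wrist","w17");im2,B=shot("top","t17")
o=np.zeros((500,800,3),np.uint8);o[:300,:512]=im[:300];o[:200,520:800]=im2[100:300,80:360];q,_=load("w16");o[300:500,:512]=q[:200]
q=cv2.resize(im2[210:300,90:180],None,fx=3,fy=3);o[210:480,520:790]=q
cv2.imwrite("pics/w17b.png",o[:,:,::-1])
s=arm.read_state();T=R.from_rotvec(s["eef_rot"]).as_matrix()
print(s["time_s"],s["eef_pos"],(([.4552,-.0502,.0635]-s["eef_pos"])/.15).round(3),"yaw err",np.arctan2(T[1,1],T[0,1])+.1837)
E
```

```text
eef_pos: [0.6525, 0.132, 0.2118]
eef_rot: [0.291, 3.115, 0.005]
contact_force: [-0.2, 0.5, 0.8]
opening: 0.0699
gripper_force: 0.0
(500.4, 257.5, array([0.7689, 0.3572]), array([31.3, 39.8]))
(51.4, 183.7, array([ 0.6142, -0.0505]), array([26.4, 32.2]))
(254.1, 182.4, array([0.6474, 0.1315]), array([30.5, 31.6]))
(153.6, 182.7, array([0.6307, 0.0412]), array([29.5, 32.7]))
[0.65110144 0.13179416 0.20798834]
eef_pos: [0.5502, 0.0398, 0.2012]
eef_pos: [0.4522, -0.0513, 0.1566]
eef_rot: [-2.414, -2.006, 0.003]
contact_force: [1.1, -0.4, 1.4]
42.6 [ 0.45404792 -0.0516284   0.15881707] [ 0.008  0.01  -0.635] yaw err -0.0011180445136622086
```

View pics/w17b.png

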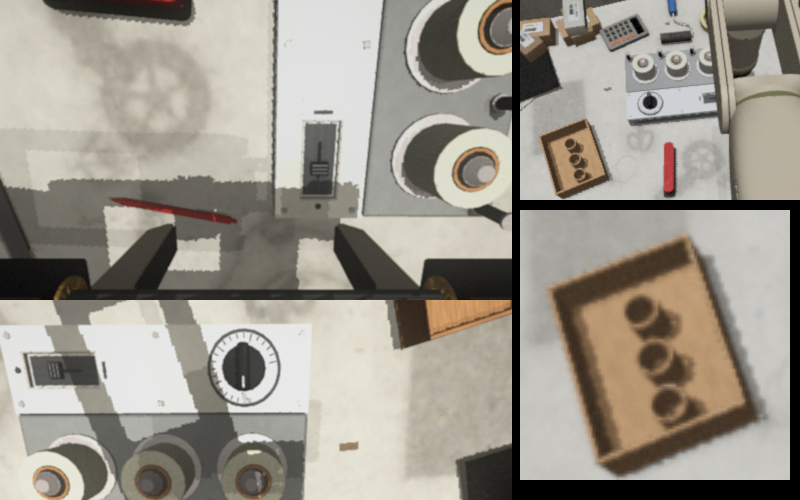

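All three rolls are seated, three cores stand in the tray, the counter is at zero and the button (318,170) is still at the off end. Now I'll switch on.

```bash
python3 -m jog '.008 .008 -.3 0 0 0 1;.008 .008 -.6 0 0 0 1;.008 .008 -.65 0 0 0 1;.008 .008 -.65 0 0 0 1' | sed -n 2,4p
python3 -m jog '0 0 -.03 0 0 0 1;0 0 -.05 0 0 0 1;0 0 -.07 0 0 0 1;0 0 -.075 0 0 0 1;0 0 -.075 0 0 0 1' | sed -n 2,4p
```

```text
eef_pos: [0.4541, -0.0502, 0.06]
eef_rot: [-2.417, -2.005, 0.002]
contact_force: [0.4, -1.2, 0.8]
eef_pos: [0.4548, -0.0504, 0.049]
eef_rot: [2.419, 2.005, 0.0]
contact_force: [-0.5, -0.1, 0.9]
```

```bash
python3 -m jog '0 0 -.013 0 0 0 1;0 0 -.013 0 0 0 1;.006 .033 -.013 0 0 0 1;.012 .065 -.013 0 0 0 1;.018 .098 -.013 0 0 0 1;.022 .118 -.013 0 0 0 1;.022 .118 -.013 0 0 0 1' | sed -n 2,4p
python3 -m jog '.002 .01 0 0 0 0 1;.004 .02 0 0 0 0 1;.004 .02 0 0 0 0 1' | sed -n 2,4p
```

```text
eef_pos: [0.4576, -0.0339, 0.0467]
eef_rot: [2.417, 2.004, -0.004]
contact_force: [-1.9, -10.3, -0.5]
eef_pos: [0.4577, -0.0333, 0.0467]
eef_rot: [2.417, 2.001, -0.009]
contact_force: [-5.6, -22.3, 1.0]
```

```bash
python3 -m jog '-.006 -.06 0 0 0 0 1;-.006 -.06 .1 0 0 0 1;-.006 -.06 .4 0 0 0 1;-.006 -.06 .8 0 0 0 1;-.006 -.06 .8 0 0 0 1;-.006 -.06 .8 0 0 0 1' | sed -n 2,4p
python3 - <<'E'
from h import *
im,A=shot("wrist","w18")
f=lambda y,x=-.062:proj(f2w((x,y,.052),np.array([.5924,.0464]),-.1837),*A)
# grey-level variation (ribs) along slot: dark profile down the slot's centre line, in feeder y
g=im.min(2).astype(int)
for y in np.arange(-.130,-.06,.004):
    for tag in("w18","w17"):
        I,B=load(tag);p=[proj(f2w((x,y,.052),np.array([.5924,.0464]),-.1837),*B) for x in(-.066,-.062,-.058)]
        print(round(y+.096,3) if tag=="w18" else "",tag,[int(I[int(q[1]+.5),int(q[0]+.5)].min()) for q in p],end=" ")
    print()
E
```

```text
eef_pos: [0.4597, -0.0386, 0.1696]
eef_rot: [2.415, 2.003, 0.006]
contact_force: [1.2, -0.1, -0.5]
-0.034 w18 [75, 72, 74]  w17 [73, 72, 73] 
-0.03 w18 [49, 51, 52]  w17 [51, 50, 47] 
-0.026 w18 [47, 49, 48]  w17 [48, 49, 49] 
-0.022 w18 [46, 50, 46]  w17 [46, 51, 51] 
-0.018 w18 [51, 54, 49]  w17 [61, 66, 62] 
-0.014 w18 [50, 47, 50]  w17 [68, 66, 72] 
-0.01 w18 [48, 48, 50]  w17 [61, 59, 61] 
-0.006 w18 [56, 66, 75]  w17 [62, 63, 63] 
-0.002 w18 [76, 68, 80]  w17 [51, 53, 51] 
0.002 w18 [90, 87, 87]  w17 [81, 75, 85] 
0.006 w18 [90, 91, 91]  w17 [85, 78, 90] 
0.01 w18 [93, 93, 94]  w17 [76, 72, 93] 
0.014 w18 [75, 71, 79]  w17 [79, 73, 94] 
0.018 w18 [93, 96, 93]  w17 [94, 97, 92] 
0.022 w18 [93, 98, 94]  w17 [95, 100, 97] 
0.026 w18 [97, 97, 98]  w17 [96, 100, 93] 
0.03 w18 [99, 99, 98]  w17 [97, 97, 95] 
0.034 w18 [145, 196, 208]  w17 [166, 183, 198]
```

```bash
python3 -c "
from plant import arm;print(arm.finish_job())"
```

```text
the job is handed in; nothing more can be done
None
```

I handed the job in at about 45 s on the robot's clock: power switched off, three cores in the tray, three rolls seated on the spindles, counter at its zero stop and power back on; the larger roll was not touched, and no verdict came back.

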